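# Close a specimen jar: back the cap into its thread and screw it home

### The arm

A 7-joint arm with a two-finger parallel gripper is mounted at the origin on the work surface. World frame = base frame: x ahead of the robot, y to its left, z up, the work surface at z = 0. Lengths are in m, angles in rad, forces in N, time in s.
With the tool pointing down it reaches from about 0.35 to 0.9 m from the base axis. Payload 8.1 kg.
Tool frame: the origin (TCP) lies midway between the tips of the shut fingers; the grasp point (between the pads) lies arm.tcp_to_grasp behind it (arm.tcp_to_grasp is the distance from the TCP to the grasp point, in m); z points along the fingers, y is the line along which they close (so a half turn about z gives the same grasp; the last joint's range is limited). The gripper opens to 92 mm and grips with 3 to 60 N. Pads are 19 mm wide; open, the fingers measure 130 mm over their backs; the gripper's body (75 mm by 190 mm) begins 47 mm behind the grasp point.
Start: joints at [1.083, 0.434, 0.025, 1.573, -0.012, 1.134, -0.075], TCP at [0.235, -0.579, 0.227] pointing down, gripper open.
Joint ranges: [-2.62, 2.62], [-0.44, 2.09], [-1.27, 1.32], [0.08, 2.57], [-1.32, 4.46], [0.12, 2], [-2.74, 2.74]. Speed limits (rad/s): [2.22, 2.22, 3.01, 3.01, 3.14, 3.14, 3.14].

### API

Orientations are given as a rotation vector (axis times angle).
In Python, from cell import observe, get_image, arm gives the robot as it stands. The module is installed in compiled form; this text tells all that it offers.
- The arm moves only by the tool drive_tool, never from a script. Its argument "steps" is a list of rows, each a list of 5 numbers: the closure, from 0 (fully open) to 1 (shut), then the shift along the world's x, y, z in mm, then the turn about the world's z in rad. In form: [[hand, x, y, z, roll], ...]. A call has 1 to 20 rows; each row shifts and turns the commanded pose from where the row before left it; what a row does not reach is not made up. A row lasts 1/12 s, in which the tool goes at most 41.7 mm and 7.16 degrees, less where a joint would pass 70% of its speed; a pose out of reach is approached as far as the arm can. A call with a gripper value outside its range is refused whole. The fingers move at their own pace and stop on an object; "grip_force" is the grip in N (left out, the last holds). Time passes only in rows, so rows that do not move let the fingers close. It gives the time, the measured TCP pose, the force, the opening and the grip force at its end, in the units of the state.
- observe(): the state, without advancing time (a new reading comes with each control period).
- get_image(name): name is "side" or "top"; returns a dict with "image" (480x640x3 uint8, red, green, blue), "vfov" (degrees; the focal length in pixels is half the picture's height over the tangent of half this angle, whatever the lens; pixels are square), "cx", "cy" (the principal point, pixels), "k1" (the pictures are not rectified: a ray, as slopes to the right and down, at radius r is drawn at 1 + k1 r^2 times it, then the intrinsics apply), "xyz" and "attitude" of the camera in the world. Camera axes: x right, y down, z forward; pixel columns grow to the right and rows downward; lengths in m; the calibration is good to about 2 mm. A picture is of the moment at which its call begins. There is no depth.
- arm.sign_off(): hands the job in; it is judged then, once.
The state is a dict: "clock": time; "joints": joint angles; "dq": joint speeds; "joint_efforts": joint torques, N m; "position": TCP position; "ee_rot": TCP orientation; "force": force on the tool from outside, world axes, zero at the start; "ft_torque": the same for the moment, N m; "width": opening from 0.0 (shut) to 1.0 (fully open); "gripper_force": force on a finger pad.
Only numpy, scipy, OpenCV 4.12 (cv2) and the standard library are available. Lean on these libraries where they do the work, as an engineer would, in place of code of your own. Each camera call takes 0.05 s, during which the arm holds its last target. There are 200 camera calls.

### The job

Pick up the large white screw cap lying on the table and put it on the open specimen jar that is clamped in the wooden block. Feel for the thread by turning the cap gently backwards (anticlockwise from above) until it drops in, then screw it down clockwise until it is fully home, never forcing it. Let go and leave the other things where they are.

Things in the scene. Friction and masses are not known exactly. Their poses are not given: they have to be found in the camera images.
- cap_mid (a point): Centre of the large white screw cap, half-way up on its axis, z up. A ribbed 20-sided drum 52 mm across, 30 mm high, 30 to 65 g, lying open side down on the table. Roof 4 mm thick, skirt 3 mm. Grip it by the skirt, across any two opposite sides.
- cap_lugs (a point): On the cap's axis, 4 mm above its lower edge (11 mm under cap_mid): height of the three round lugs inside the skirt, 4 mm thick, standing 5.5 mm inwards, 120 degrees apart, one of them along this point's x axis. z up.
- holder: Wooden block 90 x 90 x 30 mm fixed to the table, x and y along its sides, origin at the centre of its underside. The jar stands upright in its middle, held fast, shoulder 48 mm across and 58 mm above the table, rim 94 mm above it. The jar may have been clamped at any rotation, which is not measured.
- jar_mouth (a point): Centre of the open jar's flat rim, z up. Below it a neck 32 mm across with a tapered lip, 36 mm long down to the shoulder. With the cap fully home (its roof on the rim) cap_mid is 11 mm below this point. The cap has 1.5 mm play all round the neck. Plastic slides on plastic at a friction of 0.25 to 0.35.
- thread_top (a point): On the jar's axis 12 mm below the rim: height of the tops of the thread starts. Moulded thread 43 mm across, three starts 120 degrees apart, each descending clockwise (from above) 3.8 mm per radian for 185 degrees. On each, 92 degrees clockwise of its start, stands a rib up to 10 mm below the rim: lugs set on rib tops (14 mm above home) first fall back to 7 mm.
- thread_gap (a point): On the jar's axis 18 mm below the rim: about the height of cap_lugs once dropped in. A cap set on mostly lands with its lugs on the threads, 6 to 14 mm above home; clockwise it then jams on the ribs. Anticlockwise (up to 120 degrees) it climbs 3.8 mm per radian, then drops 8 mm off the starts into 25-degree gaps, 4 to 5 mm above home.
- thread_home (a point): On the jar's axis 22 mm below the rim: height of cap_lugs when the cap is fully home. From the gap, where farther backward turning meets the ribs, clockwise turning leads the lugs under the threads and draws the cap down 3.8 mm per radian until, after 60 to 85 degrees, its roof meets the rim and turning on only wedges it ever harder.
- small_cap: a white cap 32 mm across and 14 mm high, lying on the table; a bystander, too small for this jar; origin at the centre of its underside.
- dish: clear round dish 60 mm across and 13 mm high; a bystander; origin at the centre of its underside.
- jar_a: closed clear jar with white cap, 48 mm across and 66 mm high; a bystander; origin at the centre of its underside.
- jar_b: closed clear jar with white cap, 40 mm across and 55 mm high; a bystander; origin at the centre of its underside.
- forceps: steel forceps about 140 mm long lying on the table; a bystander; origin at the centre of its underside.
- loupe: short black loupe 40 mm across and 22 mm high; a bystander; origin at the centre of its underside.
Not all that is in view belongs to the job. What is shaped like the part that bears cap_mid but green, orange or yellow is not meant.

How it is judged:
On the way:
1. the cap sits level on the jar's neck, not yet screwed down (its centre 2.5 to 16 mm higher than when home, within 4 mm of the jar's axis) (horizontal distance between cap_mid and jar_mouth below 0.004 m and z of cap_mid in the frame of jar_mouth between -0.0085 and 0.005 m and angle between cap_mid's own z axis and vertical below 0.15 rad), for 0.2 s.
At the end, for the whole second after the job is handed in: The cap is screwed home on the jar: its centre within 1 mm of the fully home height (11 mm below the mouth) and within 3 mm of the jar's axis, level within 3 degrees (horizontal distance between cap_mid and jar_mouth below 0.003 m and z of cap_mid in the frame of jar_mouth between -0.013 and -0.01 m and angle between cap_mid's own z axis and vertical below 0.05 rad); the robot touches nothing.
It fails at once if more than 80 N on the jar or its block (forcing or slamming) (contact force between anything else and holder above 80 N).
It fails at once if a bystander is shifted more than 30 mm (distance of any of small_cap, dish, jar_a, jar_b, forceps, loupe from where it was at the start of the episode above 0.03 m).
It also fails if it takes over 64 s, if anything falls off the work surface, if the arm or the gripper's body presses on something with over 40 N, if the wrist force passes 120 N, or if a joint passes its speed limit or range.

## Working session

There is one attempt and no reset: what is moved stays moved. The work goes in short steps, Python scripts to look and compute and a tool call to move; the robot and the scene stay as the last step left them, time stands still between calls to the robot, and variables do not carry over. Pictures are saved under pics/ and viewed, at most 10 in all, crops included, and the job is handed in when it is done.

Besides the shell and the picture viewer there is one more tool, called after ">>>" as name([rows], argument=value, ...), one row to a line, values as JSON. drive_tool: Moves the arm, as the interface text tells. Its arguments: {"type":"object","properties":{"steps":{"type":"array"},"grip_force":{"type":"number"}},"required":["steps"]}

```bash
mkdir -p pics
cat > h.py <<'E'
import numpy as np, cv2
from scipy.spatial.transform import Rotation as R
from cell import observe, get_image, arm
def shot(n,f):
    d=get_image(n); cv2.imwrite('pics/'+f,d['image'][:,:,::-1]); return d
def ray(d,u,v):
    f=240/np.tan(np.radians(d['vfov'])/2)
    K=np.array([[f,0,d['cx']],[0,f,d['cy']],[0,0,1.]])
    p=cv2.undistortPoints(np.array([[[u,v]]],float),K,np.array([d['k1'],0,0,0.]))[0,0]
    a=np.array(d['attitude'],float)
    M=R.from_rotvec(a) if a.size==3 else R.from_matrix(a)
    return np.array(d['xyz']),M.apply([p[0],p[1],1])
def at(d,u,v,z):
    o,r=ray(d,u,v); return o+r*(z-o[2])/r[2]
E
python3 - <<'E'
from h import *
for n in('top','side'):
    d=shot(n,n+'0.png'); print(n,{k:d[k] for k in d if k!='image'})
    import pickle; pickle.dump(d,open(n+'.pkl','wb'))
print(observe(),arm.tcp_to_grasp)
E
```

```text
top {'vfov': 46.12423560296604, 'cx': 324.88714683104456, 'cy': 237.94296324490745, 'k1': 0.05561759551667653, 'xyz': array([0.51035707, 0.02311217, 1.15921219]), 'attitude': array([-2.17608368,  2.18616399, -0.06074239])}
side {'vfov': 54.92495894283073, 'cx': 329.1494856770405, 'cy': 241.699325782308, 'k1': -0.019304770756066233, 'xyz': array([0.20816769, 0.61730405, 0.87291812]), 'attitude': array([-0.76237636,  2.6629571 , -0.99413544])}
{'clock': 0.1, 'joints': array([ 1.08336354,  0.43514279,  0.02495703,  1.57394326, -0.01159374,
        1.13403037, -0.0750674 ]), 'dq': array([-2.48295172e-03, -3.04535263e-03,  6.47484701e-04, -2.41245389e-03,
        3.99252062e-04,  6.58802551e-04, -3.22628493e-06]), 'joint_efforts': array([ 3.31938296e-03, -6.69132400e+01,  9.88373011e-01, -3.15146649e+01,
       -6.04640041e-02,  3.73636221e-02,  1.00758778e-04]), 'position': array([ 0.2344233 , -0.57889958,  0.22605411]), 'ee_rot': array([-3.08232029e+00, -6.00488960e-01,  6.03864081e-04]), 'force': array([0.25384436, 0.32734885, 0.29258579]), 'ft_torque': array([-0.02750509,  0.04459804, -0.00307214]), 'gripper_force': 0.0, 'width': 0.9989279915714125} 0.0188
```

View pics/top0.png

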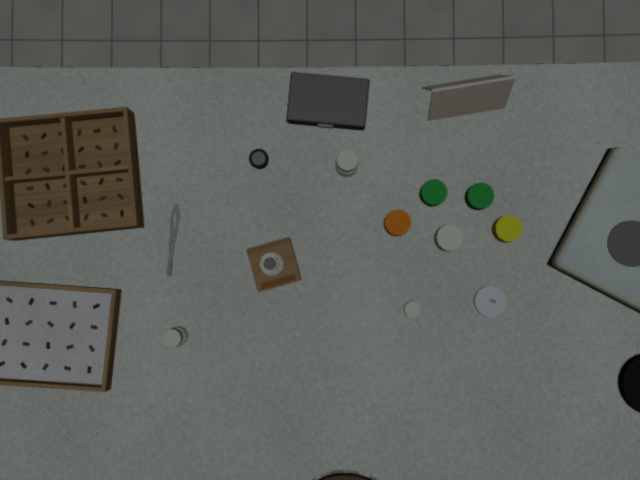

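View pics/side0.png

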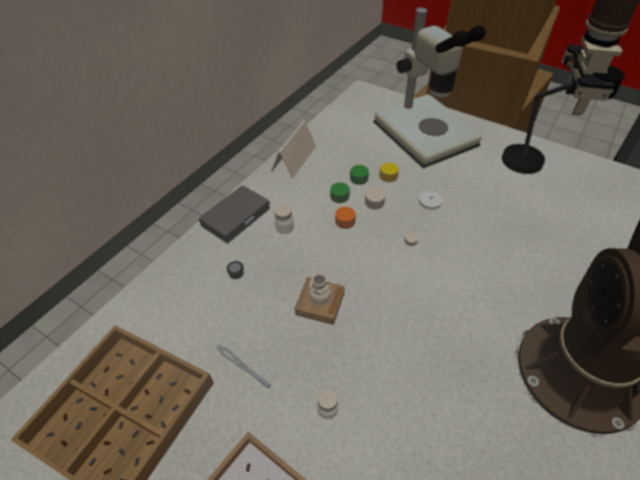

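The top view shows the white cap at about (449,237) and the jar at (270,264). In the side view they are at (375,198) and (320,281). I'll zoom in on these four spots.

Run:
```python
from h import *
import pickle
T,S=[pickle.load(open(n+'.pkl','rb')) for n in('top','side')]
def crop(d,u,v,s=25): return cv2.convertScaleAbs(cv2.resize(d['image'][v-s:v+s,u-s:u+s,::-1],(300,300),interpolation=cv2.INTER_CUBIC),alpha=1.3)
m=np.vstack([np.hstack([crop(T,449,237),crop(T,270,264,30)]),np.hstack([crop(S,375,198),crop(S,320,290,30)])])
cv2.imwrite('pics/crop.png',m)
# white cap blob in top: ellipse of bright low-sat px
g=T['image'].astype(int); s=g[217:257,430:469]; print(s.min(2).max(), np.median(s.min(2)))
print('cap',at(T,449,237,.03),at(S,375,198,.015)); print('jar',at(T,270,264,.094),at(S,320,280,.094))
for n,u,v,z in(('orange',397,223,.03),('g1',433,193,.03),('g2',480,196,.03),('yel',508,229,.03),('small',412,310,.014),('dish',490,301,.013)): print(n,at(T,u,v,z))
```

```text
112 104.0
cap [ 0.58762967 -0.2113637   0.03      ] [ 0.58631211 -0.20951436  0.015     ]
jar [0.53382828 0.13971473 0.094     ] [0.53149551 0.14487649 0.094     ]
orange [ 0.61631349 -0.1082634   0.03      ]
g1 [ 0.6764068  -0.18105801  0.03      ]
g2 [ 0.66960254 -0.27439531  0.03      ]
yel [ 0.60299729 -0.3280358   0.03      ]
small [ 0.44197807 -0.13779873  0.014     ]
dish [ 0.45976192 -0.29375901  0.013     ]
```

View pics/crop.png

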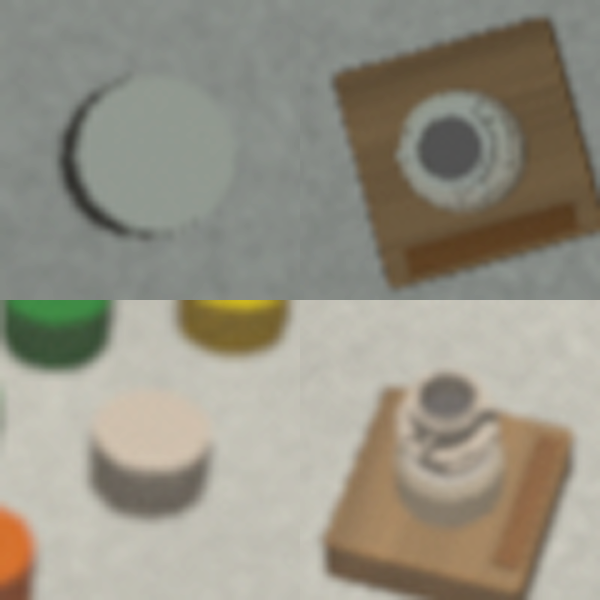

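The crop shows the white cap's roof centred at (449.4,237.1) in the top view and (374.6,194.3) in the side view. The jar mouth is at (269.6,263.2) in top and (319.0,278.8) in side, and the block's top-face centre is at (273.2,264.1) in top.

Run:
```python
from h import *
import pickle
T,S=[pickle.load(open(n+'.pkl','rb')) for n in('top','side')]
def tri(a,b):
    (o,r),(p,q)=ray(T,*a),ray(S,*b)
    A=np.c_[r,-q]; s=np.linalg.lstsq(A,p-o,rcond=None)[0]; return (o+r*s[0]+p+q*s[1])/2, np.linalg.norm(o+r*s[0]-p-q*s[1])
print('cap',at(T,449.4,237.1,.03),at(S,374.6,194.3,.03),tri((449.4,237.1),(374.6,194.3)))
print('jar',at(T,269.6,263.2,.094),at(S,319,278.8,.094),tri((269.6,263.2),(319,278.8)))
print('blk',at(T,273.2,264.1,.03))
print(R.from_rotvec(observe()['ee_rot']).as_matrix())
```

```text
cap [ 0.58742543 -0.21215251  0.03      ] [ 0.58735365 -0.20702424  0.03      ] (array([ 0.58877778, -0.21276521,  0.0246666 ]), np.float64(0.002212735566265027))
jar [0.53534202 0.140475   0.094     ] [0.53495277 0.14337185 0.094     ] (array([0.53588207, 0.14110236, 0.09064845]), np.float64(0.001054548340324536))
blk [0.53500665 0.14030968 0.03      ]
[[ 9.26868117e-01  3.75386595e-01 -6.30719770e-04]
 [ 3.75387104e-01 -9.26867314e-01  1.22625528e-03]
 [-1.24273745e-04 -1.37334099e-03 -9.99999049e-01]]
```

>>> drive_tool([
  [0,0,30,0,0],
  [0,0,35,0,0],
  [0,0,35,0,0],
  [0,0,35,0,0],
  [0,0,35,0,0],
  [0,10,30,0,0],
  [0,28,14,0,0],
  [0,29,14,-5,0],
  [0,29,14,-5,0],
  [0,29,14,-5,0],
  [0,29,14,-8,0],
  [0,29,14,-10,0],
  [0,29,14,-10,0],
  [0,29,14,-10,0],
  [0,29,14,-10,0],
  [0,29,13,-10,0],
  [0,29,14,-10,0],
  [0,25,14,-10,0],
  [0,0,0,0,0],
  [0,0,0,0,0],
], grip_force=20)

```text
clock: 1.77
position: [0.5881, -0.2103, 0.1323]
ee_rot: [-3.081, -0.605, 0.003]
force: [-0.9, -0.7, 0.7]
width: 1.001
gripper_force: 0.0
```

Run:
```python
from h import *
o=observe(); print(o['position'],o['joints'],o['ee_rot'],o['force'],o['clock'])
d=shot('top','t1.png'); s=shot('side','s1.png')
a=d['image'][150:330,300:560,::-1]; b=s['image'][130:310,250:510,::-1]
cv2.imwrite('pics/c1.png',cv2.resize(np.vstack([a,b]),None,fx=1.66*1.0,fy=1.66,interpolation=cv2.INTER_CUBIC))
```

```text
[ 0.58809814 -0.21032481  0.13226169] [ 0.37877014  0.53153815 -0.17692686  1.66931109  0.10853422  0.95256468
 -1.02035442] [-3.08098700e+00 -6.05100666e-01  2.51482057e-03] [-0.86718646 -0.74922379  0.7482467 ] 1.7667
```

View pics/c1.png

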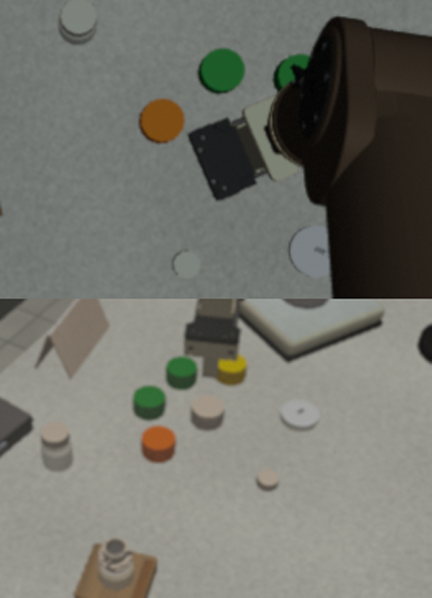

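The view confirms the gripper is above the white cap, with the neighbours clear. Descending and gripping.

>>> drive_tool([
  [0,0,0,-20,0],
  [0,0,0,-25,0],
  [0,0,0,-25,0],
  [0,0,0,-22,0],
  [0,0,0,-15,0],
  [0,0,0,-10,0],
  [0,0,0,-6,0],
  [0,0,0,-3,0],
  [0,0,0,0,0],
  [0,0,0,0,0],
  [0.3,0,0,0,0],
  [1,0,0,0,0],
  [1,0,0,0,0],
  [1,0,0,0,0],
  [1,0,0,0,0],
  [1,0,0,0,0],
  [1,0,0,0,0],
  [1,0,0,0,0],
], grip_force=20)

```text
clock: 3.37
position: [0.5876, -0.2123, 0.0078]
ee_rot: [3.084, 0.601, -0.0]
force: [-0.1, -0.3, 0.3]
width: 0.559
gripper_force: 20.0
```

>>> drive_tool([
  [1,0,0,15,0],
  [1,0,0,25,0],
  [1,0,0,30,0],
  [1,0,0,30,0],
  [1,0,0,25,0],
  [1,0,0,10,0],
  [1,-4,25,0,0],
  [1,-5,33,0,0],
  [1,-5,33,0,0],
  [1,-5,33,0,0],
  [1,-5,33,0,0],
  [1,-5,33,0,0],
  [1,-5,33,0,0],
  [1,-5,33,0,0],
  [1,-5,33,0,0],
  [1,-5,33,0,0],
  [1,-4,22,0,0],
  [1,0,10,0,0],
  [1,0,0,0,0],
  [1,0,0,0,0],
])

```text
clock: 5.03
position: [0.5346, 0.1407, 0.1422]
ee_rot: [3.083, 0.601, -0.001]
force: [-1.0, -0.9, -1.1]
width: 0.564
gripper_force: 20.0
```

Run:
```python
from h import *
o=observe(); print(o['position'],o['joints'],o['force'],o['clock'])
s=shot('side','s2.png');d=shot('top','t2.png')
import pickle; pickle.dump((s,d),open('p2.pkl','wb'))
m=[cv2.resize(i[v-40:v+40,u-40:u+40,::-1],(400,400),interpolation=cv2.INTER_CUBIC) for i,u,v in((s['image'],320,270),(d['image'],265,262))]
cv2.imwrite('pics/c2.png',np.hstack(m))
```

```text
[0.53463226 0.14072342 0.14222833] [-0.16549432  0.42268413 -0.25444273  1.83656443  0.13317155  0.89974027
 -1.66752946] [-1.03581979 -0.90509692 -1.10423113] 5.0333
```

View pics/c2.png

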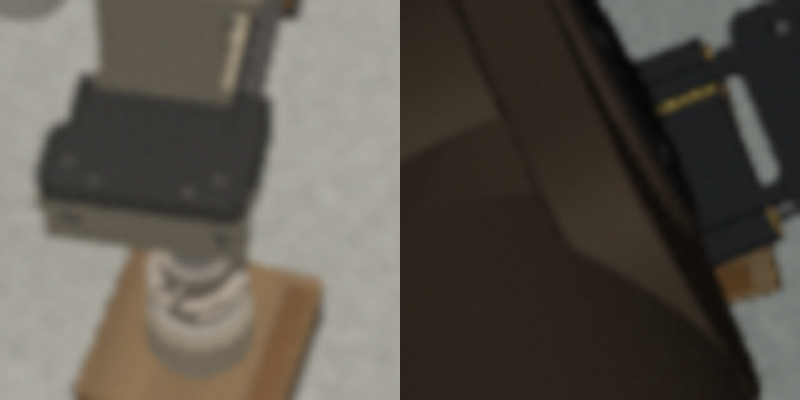

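The side picture shows the gripper above the jar neck at about (320,275), with the cap hidden inside the fingers. I'll lower it gently by feel.

>>> drive_tool([
  [1,0,0,-10,0],
  [1,0,0,-15,0],
  [1,0,0,-8,0],
  [1,0,0,-4,0],
  [1,0,0,-2,0],
  [1,0,0,-2,0],
  [1,0,0,-1,0],
  [1,0,0,0,0],
  [1,0,0,0,0],
])

```text
clock: 5.88
position: [0.5348, 0.1418, 0.1011]
ee_rot: [-3.084, -0.601, -0.001]
force: [1.0, 0.8, 0.3]
width: 0.566
gripper_force: 20.0
```

>>> drive_tool([
  [1,0,0,-1,0],
  [1,0,0,-1,0],
  [1,0,0,-1,0],
  [1,0,0,-1,0],
  [1,0,0,0,0],
])

```text
clock: 6.3
position: [0.5345, 0.1417, 0.0965]
ee_rot: [3.084, 0.601, -0.0]
force: [0.9, 0.1, -0.2]
width: 0.563
gripper_force: 20.0
```

>>> drive_tool([
  [1,0,0,-1.5,0],
  [1,0,0,-1.5,0],
  [1,0,0,-1,0],
  [1,0,0,0,0],
])

```text
clock: 6.63
position: [0.5344, 0.1416, 0.0924]
ee_rot: [3.084, 0.6, -0.001]
force: [0.2, -0.2, -0.3]
width: 0.561
gripper_force: 20.0
```

>>> drive_tool([
  [1,0,0,-1,0],
  [1,0,0,-1,0],
  [1,0,0,0,0],
])

```text
clock: 6.88
position: [0.5346, 0.1416, 0.0906]
ee_rot: [3.084, 0.6, -0.0]
force: [0.4, -0.5, -0.1]
width: 0.562
gripper_force: 20.0
```

>>> drive_tool([
  [1,0,0,-1,0],
  [1,0,0,-1,0],
  [1,0,0,0,0],
])

```text
clock: 7.13
position: [0.5346, 0.1416, 0.0886]
ee_rot: [3.084, 0.6, -0.0]
force: [1.0, 0.4, -0.5]
width: 0.565
gripper_force: 20.0
```

>>> drive_tool([
  [1,0,0,-1,0],
  [1,0,0,-1,0],
  [1,0,0,0,0],
])

```text
clock: 7.38
position: [0.5347, 0.1414, 0.0866]
ee_rot: [3.083, 0.6, -0.0]
force: [0.6, -1.4, -0.0]
width: 0.565
gripper_force: 20.0
```

>>> drive_tool([
  [1,0,0,-1,0],
  [1,0,0,-0.5,0],
  [1,0,0,0,0],
])

```text
clock: 7.63
position: [0.5347, 0.1414, 0.0851]
ee_rot: [3.083, 0.6, -0.0]
force: [1.9, -1.9, -0.2]
width: 0.562
gripper_force: 20.0
```

>>> drive_tool([
  [1,0.4,-0.4,-1,0],
  [1,0,0,-0.5,0],
  [1,0,0,0,0],
])

```text
clock: 7.88
position: [0.5349, 0.1414, 0.0836]
ee_rot: [-3.083, -0.601, 0.0]
force: [-0.3, -0.5, -0.5]
width: 0.565
gripper_force: 20.0
```

>>> drive_tool([
  [1,0,0,-1,0],
  [1,0,0,-0.5,0],
  [1,0,0,0,0],
])

```text
clock: 8.13
position: [0.535, 0.1415, 0.0827]
ee_rot: [-3.084, -0.601, -0.001]
force: [-1.7, -1.2, 6.3]
width: 0.564
gripper_force: 20.0
```

Contact came at TCP z 0.0827, about 6.7 mm above home, so the lugs are on the threads. Turning back anticlockwise and following the climb.

>>> drive_tool([
  [1,0,0,0.2,0.06],
  [1,0,0,0.2,0.06],
  [1,0,0,0.2,0.06],
  [1,0,0,0.2,0.06],
  [1,0,0,0,0],
])

```text
clock: 8.55
position: [0.5354, 0.1414, 0.0836]
ee_rot: [-2.988, -0.971, -0.002]
force: [-1.4, -0.1, 5.8]
width: 0.565
gripper_force: 20.0
```

>>> drive_tool([
  [1,0,0,0.3,0.08],
  [1,0,0,0.3,0.08],
  [1,0,0,0.3,0.08],
  [1,0,0,0.3,0.08],
  [1,0,0,0,0],
])

```text
clock: 8.97
position: [0.5356, 0.1414, 0.0849]
ee_rot: [2.794, 1.436, 0.002]
force: [-0.5, -1.3, 6.5]
width: 0.566
gripper_force: 20.0
```

>>> drive_tool([
  [1,0,0,0.3,0.08],
  [1,0,0,0.3,0.08],
  [1,0,0,0.3,0.08],
  [1,0,0,0.3,0.08],
  [1,0,0,0.3,0.08],
  [1,0,0,0,0],
])

```text
clock: 9.47
position: [0.5356, 0.1413, 0.0864]
ee_rot: [2.453, 1.962, 0.002]
force: [-1.0, -1.7, 5.8]
width: 0.562
gripper_force: 20.0
```

>>> drive_tool([
  [1,0,0,0.3,0.08],
  [1,0,0,0.3,0.08],
  [1,0,0,0.3,0.08],
  [1,0,0,0,0],
])

```text
clock: 9.8
position: [0.535, 0.1411, 0.0866]
ee_rot: [-2.202, -2.24, 0.0]
force: [0.2, -1.8, -0.1]
width: 0.564
gripper_force: 20.0
```

The force vanished at yaw about 1.59, so the lugs have come off the starts. Lowering into the gap.

>>> drive_tool([
  [1,0,0,-0.5,0.05],
  [1,0,0,-1,0.04],
  [1,0,0,-1,0],
  [1,0,0,0,0],
])

```text
clock: 10.13
position: [0.5348, 0.141, 0.0838]
ee_rot: [-2.107, -2.33, 0.001]
force: [-0.2, -1.5, -0.1]
width: 0.56
gripper_force: 20.0
```

>>> drive_tool([
  [1,0,0,-1,0],
  [1,0,0,-1,0],
  [1,0,0,0,0],
])

```text
clock: 10.38
position: [0.5349, 0.1412, 0.0819]
ee_rot: [2.104, 2.333, -0.0]
force: [1.2, -1.3, -1.1]
width: 0.562
gripper_force: 20.0
```

>>> drive_tool([
  [1,0,0,-0.7,0],
  [1,0,0,-0.7,0],
  [1,0,0,0,0],
])

```text
clock: 10.63
position: [0.5351, 0.1413, 0.0807]
ee_rot: [2.103, 2.333, 0.0]
force: [1.0, -1.1, -0.2]
width: 0.565
gripper_force: 20.0
```

>>> drive_tool([
  [1,0,0,-0.7,0],
  [1,0,0,-0.5,0],
  [1,0,0,0,0],
])

```text
clock: 10.88
position: [0.5352, 0.1414, 0.0798]
ee_rot: [2.103, 2.333, 0.001]
force: [0.7, -2.0, 2.3]
width: 0.562
gripper_force: 20.0
```

Dropped in, about 4 mm above home. Now turning clockwise.

>>> drive_tool([
  [1,0,0,-0.1,-0.06],
  [1,0,0,-0.2,-0.06],
  [1,0,0,-0.2,-0.06],
  [1,0,0,-0.2,-0.06],
  [1,0,0,0,0],
])

```text
clock: 11.3
position: [0.5352, 0.1414, 0.079]
ee_rot: [2.37, 2.062, 0.001]
force: [0.4, -2.1, 1.3]
width: 0.568
gripper_force: 20.0
```

```bash
python3 -c "
from h import *
o=observe();print(o['force'],o['ft_torque'],o['joints'][6])"
```

```text
[ 0.36269991 -2.08052284  1.32357096] [-0.34090629 -0.23462943  0.00389493] -0.8245182609577862
```

>>> drive_tool([
  [1,0,0,-0.25,-0.07],
  [1,0,0,-0.25,-0.07],
  [1,0,0,-0.25,-0.07],
  [1,0,0,-0.25,-0.07],
  [1,0,0,0,0],
])

```text
clock: 11.72
position: [0.5351, 0.1413, 0.0779]
ee_rot: [2.633, 1.713, 0.001]
force: [0.7, -1.2, 1.9]
width: 0.563
gripper_force: 20.0
```

>>> drive_tool([
  [1,0,0,-0.25,-0.07],
  [1,0,0,-0.25,-0.07],
  [1,0,0,-0.25,-0.07],
  [1,0,0,-0.25,-0.07],
  [1,0,0,0,0],
])

```text
clock: 12.13
position: [0.5351, 0.1413, 0.0769]
ee_rot: [2.845, 1.331, 0.0]
force: [0.3, -1.4, 0.9]
width: 0.564
gripper_force: 20.0
```

```bash
python3 -c "
from h import *
o=observe();print(o['force'],o['ft_torque'],o['joints'][6])"
```

```text
[ 0.30255937 -1.35862769  0.89279733] [-0.34294195 -0.22416334 -0.01083815] -1.2892786272273302
```

>>> drive_tool([
  [1,0,0,-0.25,-0.06],
  [1,0,0,-0.25,-0.06],
  [1,0,0,-0.2,-0.06],
  [1,0,0,0,0],
])

```text
clock: 12.47
position: [0.5351, 0.1414, 0.0762]
ee_rot: [2.953, 1.072, 0.0]
force: [1.3, -1.0, 2.0]
width: 0.564
gripper_force: 20.0
```

>>> drive_tool([
  [1,0,0,-0.2,-0.05],
  [1,0,0,-0.2,-0.05],
  [1,0,0,-0.2,-0.05],
  [1,0,0,0,0],
])

```text
clock: 12.8
position: [0.5351, 0.1414, 0.0757]
ee_rot: [3.024, 0.85, 0.0]
force: [0.0, -0.5, 2.8]
width: 0.567
gripper_force: 20.0
```

```bash
python3 -c "
from h import *
o=observe();print(o['force'],o['ft_torque'],o['joints'][6])"
```

```text
[ 0.03091886 -0.54007705  2.84962317] [-0.29928652 -0.23029574  0.00594365] -1.5614433813509854
```

>>> drive_tool([
  [1,0,0,-0.1,-0.04],
  [1,0,0,-0.1,-0.04],
  [1,0,0,0,0],
])

```text
clock: 13.05
position: [0.5352, 0.1416, 0.0757]
ee_rot: [-3.056, -0.729, -0.001]
force: [0.1, -1.6, 6.6]
width: 0.564
gripper_force: 20.0
```

```bash
python3 -c "
from h import *
o=observe();print(o['force'],o['ft_torque'],o['joints'][6])"
```

```text
[ 0.07328445 -1.64769347  6.64366382] [-0.26563908 -0.15664813 -0.02210486] -1.6271754812653108
```

>>> drive_tool([
  [1,0,0,-0.1,-0.04],
  [1,0,0,-0.1,-0.04],
  [1,0,0,0,0],
])

```text
clock: 13.3
position: [0.5354, 0.1416, 0.0756]
ee_rot: [-3.083, -0.606, -0.001]
force: [1.0, -1.3, 7.5]
width: 0.562
gripper_force: 20.0
```

```bash
python3 -c "
from h import *
o=observe();print(o['force'],o['ft_torque'],o['joints'][6])"
```

```text
[ 1.04376948 -1.31216335  7.52235197] [-0.32761878 -0.09450815 -0.03838503] -1.6935715492620305
```

>>> drive_tool([
  [1,0,0,0,-0.05],
  [1,0,0,0,-0.05],
  [1,0,0,0,0],
])

```text
clock: 13.55
position: [0.5355, 0.1416, 0.0756]
ee_rot: [-3.109, -0.45, -0.002]
force: [1.3, -1.7, 7.3]
width: 0.561
gripper_force: 20.0
```

```bash
python3 -c "
from h import *
o=observe();print(o['force'],o['ft_torque'],o['joints'][6],o['position'])"
```

```text
[ 1.26254612 -1.67377261  7.28152488] [-0.25346419 -0.153795   -0.04350528] -1.7766087196575746 [0.5354528  0.14157979 0.0756414 ]
```

>>> drive_tool([
  [1,0,0,0,-0.04],
  [1,0,0,0,-0.04],
  [1,0,0,0,0],
])

```text
clock: 13.8
position: [0.5356, 0.1415, 0.0756]
ee_rot: [-3.124, -0.326, -0.002]
force: [2.1, -1.5, 5.7]
width: 0.562
gripper_force: 20.0
```

```bash
python3 -c "
from h import *
o=observe();print(o['force'],o['ft_torque'],o['joints'][6],o['position'])"
```

```text
[ 2.13154426 -1.47113836  5.69504026] [-0.20781779 -0.18493908 -0.05921292] -1.842050602831429 [0.53559499 0.14151236 0.07563128]
```

>>> drive_tool([
  [1,0,0,0,-0.03],
  [1,0,0,0,-0.03],
  [1,0,0,0,0],
])

```text
clock: 14.05
position: [0.5357, 0.1414, 0.0757]
ee_rot: [-3.133, -0.233, -0.002]
force: [2.5, -1.3, 5.8]
width: 0.567
gripper_force: 20.0
```

```bash
python3 -c "
from h import *
o=observe();print(o['force'],o['ft_torque'],o['joints'][6],o['position'],o['ee_rot'])"
```

```text
[ 2.4929954  -1.265032    5.76758952] [-0.33447388 -0.34540557 -0.04391729] -1.8909017381699276 [0.5356877  0.14138602 0.07565105] [-3.13283017e+00 -2.33144237e-01 -2.22391225e-03]
```

>>> drive_tool([
  [1,0,0,0.2,-0.04],
  [1,0,0,0.2,-0.04],
  [1,0,0,0,0],
])

```text
clock: 14.3
position: [0.5356, 0.1414, 0.0757]
ee_rot: [-3.14, -0.107, -0.002]
force: [2.7, -1.8, 1.6]
width: 0.566
gripper_force: 20.0
```

```bash
python3 -c "
from h import *
o=observe();print(o['force'],o['ft_torque'],o['joints'][6],o['position'],o['ee_rot'])"
```

```text
[ 2.7220343  -1.83815527  1.60292399] [-0.18994524 -0.72883686 -0.07228233] -1.9572945992447306 [0.53561343 0.14142978 0.07565377] [-3.13956664e+00 -1.06504077e-01 -1.72213902e-03]
```

>>> drive_tool([
  [1,0,0,0.5,0],
  [1,0,0,0.5,0],
  [1,0,0,0,0],
])

```text
clock: 14.55
position: [0.5355, 0.1414, 0.0758]
ee_rot: [-3.139, -0.108, -0.001]
force: [7.3, 0.6, -9.5]
width: 0.564
gripper_force: 20.0
```

Pulling up with 9.5 N moves the cap only 0.1 mm, so the threads are engaged and the cap is home. Releasing and rising.

>>> drive_tool([
  [1,0,0,-0.5,0],
  [1,0,0,-0.5,0],
  [0.7,0,0,0,0],
  [0.3,0,0,0,0],
  [0,0,0,0,0],
  [0,0,0,0,0],
  [0,0,0,0,0],
  [0,0,0,0,0],
  [0,0,0,10,0],
  [0,0,0,20,0],
  [0,0,0,30,0],
  [0,0,0,30,0],
  [0,0,0,30,0],
  [0,0,-25,10,0],
  [0,0,-30,0,0],
  [0,0,-30,0,0],
  [0,0,-30,0,0],
  [0,0,-30,0,0],
  [0,0,-20,0,0],
  [0,0,0,0,0],
])

```text
clock: 16.22
position: [0.5346, -0.0294, 0.2063]
ee_rot: [3.138, 0.091, 0.0]
force: [-1.0, -1.0, -0.0]
width: 1.001
gripper_force: 0.0
```

Run:
```python
from h import *
s=shot('side','s3.png');d=shot('top','t3.png')
m=[cv2.resize(i[v-60:v+60,u-60:u+60,::-1],(400,400),interpolation=cv2.INTER_CUBIC) for i,u,v in((s['image'],320,270),(d['image'],265,262))]
cv2.imwrite('pics/c3.png',np.hstack(m))
```

```text
(no output)
```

View pics/c3.png

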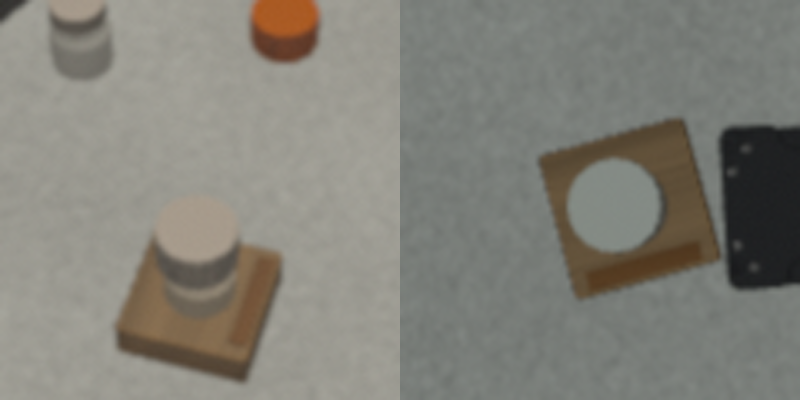

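The cap sits level on the jar, with its roof at about crop (197,230) in the side view and (614,205) in the top view. The gripper is clear of it, so I'm handing in.

```bash
python3 -c "
from cell import arm
print(arm.sign_off())"
```

```text
the job is handed in; nothing more can be done
None
```

The white cap is screwed down on the jar at the expected home height, holds against a 9.5 N upward pull, and has been released; the job is handed in, but `sign_off()` returned no verdict.

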